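# Pin the mould clamp and start its screw

## Robot

A 6-joint arm with a two-finger parallel gripper is mounted at the origin on the work surface. World frame = base frame: x ahead of the robot, y to its left, z up, the work surface at z = 0. Lengths are in m, angles in rad, forces in N, time in s.
With the tool pointing down it reaches from about 0.425 to 1.125 m from the base axis. Payload 14.9 kg.
Tool frame: the origin (TCP) lies on the centre line of the jaws, within the pads' length; the fingertips stand 11 mm ahead of it and the grasp point (between the pads) lies 8 mm behind it (bot.tcp_to_tips is the distance from the TCP to the fingertips, in m); z points along the fingers, y is the line along which they close (so a half turn about z gives the same grasp; the last joint's range is limited). The gripper opens to 91 mm and grips with 3 to 60 N. Pads are 32 mm wide; open, the fingers measure 118 mm over their backs; the gripper's body (76 mm by 178 mm) begins 60 mm behind the grasp point.
Start: joints at [1.112, 0.379, 1.734, -0, 1.028, -0.033], TCP at [0.289, 0.638, 0.225] pointing down, gripper open.
Joint ranges: [-2.77, 2.77], [-0.74, 2.19], [0, 2.66], [-1.06, 4.2], [0.31, 2.87], [-3.08, 3.08]. Speed limits (rad/s): [1.89, 1.89, 2.39, 3.14, 3.14, 3.14].

## Interface

Orientations are given as [roll, pitch, yaw] about the fixed x, y, z axes, in that order (R = Rz(yaw) Ry(pitch) Rx(roll)).
In Python, from plant import bot gives the robot as it stands.
- The arm moves only by the tool jog_arm, never from a script. Its arguments are lists of equal length, an entry for each row: "translation": the shift along the tool's x, y, z in cm, a list of three; "rot": the turn, a rotation vector about the tool's x, y, z in rad, a list of three. A call has 1 to 8 rows; each row shifts and turns the commanded pose from where the row before left it, along the tool's axes as they then stand; what a row does not reach is not made up. A row lasts 1/10 s, in which the tool goes at most 50 mm and 8.59 degrees, less where a joint would pass 70% of its speed; a pose out of reach is approached as far as the arm can. A call with a gripper value outside its range is refused whole. "fingers" is the closure, from 0 (fully open) to 1 (shut), set as the call begins (left out, the last holds). The fingers move at their own pace and stop on an object; "grip_force" is the grip in N (left out, the last holds). Time passes only in rows, so rows that do not move let the fingers close. It gives the time, the measured TCP pose, the force, the opening and the grip force at its end, in the units of the state.
- bot.get_state(): the state, without advancing time (a new reading comes with each control period).
- bot.snapshot(name): name is "side" or "top" or "wrist"; returns a dict with "image" (384x512x3 uint8, red, green, blue), "z_map" (384x512 float32, m along the optical axis (not along the pixel's ray), 0 where there is no reading), "K" (3x3 intrinsics, pixels), "R" (3x3) and "t" (3): a world point X has camera coordinates R X + t. Camera axes: x right, y down, z forward; pixel columns grow to the right and rows downward; lengths in m; the calibration is good to about 2 mm. A picture is of the moment at which its call begins.
- bot.job_done(): hands the job in; it is judged then, once.
Trained networks look in a picture, given as the dict that the camera call returned (one of the last four; its "shot" number tells which), for a name from the list of things; names that differ only in an ending like _2 or _b are one class to them, and where a whole thing is asked for, a point or a joint stands for the part that bears it (a point fixed in the world has none). Each returns a list of dicts, best first, with "confidence" (0 to 1); they miss things now and then, are a little off and sometimes report something else, mostly with a low value. They report only what shows in the picture. A call takes as long as a camera call. They do not tell look-alikes from the thing itself.
- bot.spot_in(label, picture): "extent" ([centre column, centre row, width, height] in pixels, round what is visible of it).
- bot.spot_point(label, picture): "position" ([row, column] in pixels: a listed point, or the origin of a listed thing).
The state is a dict: "clock": time; "joints": joint angles; "joint_vel": joint speeds; "effort": joint torques, N m; "ee_pos": TCP position; "tcp_rot": TCP orientation; "contact_force": force on the tool from outside, world axes, zero at the start; "moment": the same for the moment, N m; "finger_gap": finger opening in m; "grasp_force": force on a finger pad.
Only numpy, scipy, OpenCV 4.12 (cv2) and the standard library are available. Lean on these libraries where they do the work, as an engineer would, in place of code of your own. Each camera call takes 0.05 s, during which the arm holds its last target. There are 200 camera calls.

## Task

Get the mould clamp ready for tightening: drive its locking pin fully home with the mallet, then put the mallet back down on the bench. Next start the clamp screw, which stands loose in its threaded boss: turn it backward (anticlockwise seen from above) until you feel its thread drop, then forward one turn so that the thread has caught. Finish holding it there: the program ends with the gripper still gripping the screw's T-handle, and the ware and tools around are left where they are.

Things in the scene. Friction and masses are not known exactly. Their poses are not given: they have to be found in the camera images.
- clamp: mould clamp, fixed: steel base plate 170 x 360 x 12 mm (x by y), white plaster mould on it; posts 44 mm square at y = +140 and -140 mm with forked tops (58 x 62 mm, up to z = 181 mm); steel swing bar 42 mm wide, top at z = 165 mm, along y in both forks, hinge bolt at +y (up to z = 189 mm), locking pin at -y, boss in the middle. Origin: centre of the underside, on the screw's axis; z up
- boss_mouth (a point): centre of the mouth of the threaded boss (steel, 52 mm across) in the middle of the clamp's bar, on the screw's axis, 180 mm above the bench
- lock_pin: locking pin, upright in the fork at the clamp's -y end, 140 mm from the screw's axis: steel head 26 mm across, 10 mm thick, on a 14 mm slotted spring shank that grips its hole and stays where it is driven (about 10 N moves it). Origin: centre of the head's flat top. At first 16 to 22 mm proud; home, its head lies on the fork, top 191 mm above the bench
- pin_depth (a joint): how far the locking pin is driven down, m: 0 is 22 mm proud, 0.022 is fully home
- mallet: mallet, 0.35 to 0.57 kg: black rubber head, a cylinder 60 mm across and 90 mm long, standing on one of its two striking faces; straight wooden handle 24 mm wide, 30 mm high, running level from the middle of the head (45 mm up) along the mallet's -x, to 197 mm from the head's axis. Origin: centre of the lower striking face; z up along the head
- mallet_grip (a point): point inside the mallet's handle to grip it, 65 mm from the head's axis along -x, 45 mm above the lower face (the mallet balances about 16 mm from the head's axis)
- clamp_screw: clamp screw, upright in the boss; it can only turn about its axis and slide along it. Right-hand, one start, 30 mm across, 6 mm a turn; turns easily (0.1 N m), sinks by its weight (0.8 kg) when nothing carries it. Above 44 mm of bare thread a hub 36 mm across, 32 mm high, with the T-handle through it. Origin: on the axis, at the boss mouth when screw_height is 0; x along the bar
- screw_bar (a point): middle of the screw's T-handle, on the axis, 60 mm above the screw's origin (hub top 16 mm higher): a level round bar 12 mm thick along x, with an 18 mm black ball at each end, centres 66 mm either side of the axis; z up
- screw_bar_end (a point): centre of the ball at the +x end of the T-handle's bar, 66 mm from the axis
- screw_turn (a joint): how far the screw is turned, rad: grows when turned backward (anticlockwise from above), counts on over full turns; at the start it has a different value each time
- screw_height (a joint): height of the screw, m. Turned backward on the boss mouth it climbs, up to 0.006, then at the thread start it drops by 6 mm to about 0; turned forward from there the thread catches and draws it down 6 mm a turn (-0.006 after one turn). Stops at +0.020 and -0.020
- cone_tall: bystander: unfired clay cone bottle, base 96 mm across, 150 mm tall; origin: centre of its underside
- cone_mid: bystander: unfired clay cone bottle, base 84 mm across, 120 mm tall; origin: centre of its underside
- cone_small: bystander: unfired clay cone bottle, base 72 mm across, 98 mm tall; origin: centre of its underside
- slip_bowl: bystander: small clay bowl, 110 mm across, 50 mm tall; origin: centre of its underside
- loop_tool: bystander: clay loop tool, wooden handle with a wire loop, 180 mm long, lying flat; origin: centre of its underside
- wood_rib: bystander: flat wooden potter's rib, 90 x 50 x 7 mm, lying flat; origin: centre of its underside
- scraper: bystander: scraper with a dark wooden handle and a steel blade, 165 mm long, lying flat; origin: centre of its underside
Mind the look-alikes: they are no part of the job. What is meant by the mallet is not green, and is the larger of those in its own colour.

How it is judged:
On the way, in this order (a step that is already met when the one before it is completed fails the run):
1. the locking pin is driven fully home (value of joint pin_depth above 0.0203 m), for 0.1 s.
2. the mallet is back on the bench and let go (height (world z) of mallet below 0.045 m and contact force between the fingers and mallet below 0.1 N and linear speed of mallet below 0.03 m/s), for 0.2 s.
3. the screw has been turned backward past the thread start and has dropped (value of joint screw_turn above -0.1 rad and value of joint screw_height below 0.003 m), for 0.1 s.
4. the screw has been turned forward about one turn from the drop and its thread has caught (value of joint screw_turn below -4.71 rad and value of joint screw_height below -0.0032 m), for 0.1 s.
At the end, for the whole second after the job is handed in: Locking pin home (within 1.7 mm); mallet resting on the bench off the clamp, let go; screw still, three quarters to one and a quarter turns forward of its thread start and drawn down 3.2 to 9 mm; gripper holding its T-handle with over 4 N, fingers down around it (all of step 2 and all of step 4 and value of joint pin_depth above 0.0203 m and contact force between mallet and clamp below 0.1 N and value of joint screw_turn above -7.85 rad and value of joint screw_height above -0.009 m and velocity of joint screw_turn between -0.2 and 0.2 rad/s and contact force between the fingers and clamp_screw above 4 N and horizontal distance between the grasp point and screw_bar below 0.075 m and z of the grasp point in the frame of screw_bar below 0.024 m); the arm keeps its last pose, push and grip.
It fails at once if the locking pin is pushed with the gripper instead of the mallet (contact force between any of the fingers, the arm and lock_pin above 3 N).
It fails at once if a bystander is knocked out of its place (by more than 30 mm) (distance of any of cone_tall, cone_mid, cone_small, slip_bowl, loop_tool, wood_rib, scraper from where it was at the start of the episode above 0.03 m).
It also fails if it takes over 72 s, if anything falls off the work surface, if the arm or the gripper's body presses on something with over 40 N, if the wrist force passes 120 N, or if a joint passes its speed limit or range.

## Working session

There is one attempt and no reset: what is moved stays moved. The work goes in short steps, Python scripts to look and compute and a tool call to move; the robot and the scene stay as the last step left them, time stands still between calls to the robot, and variables do not carry over. Pictures are saved under pics/ and viewed, at most 10 in all, crops included, and the job is handed in when it is done.

Besides the shell and the picture viewer there is one more tool, called after ">>>" by a JSON object that holds its "api" and its "payload", one argument or row to a line. jog_arm: Moves the arm, as the interface text tells. Its arguments: {"type":"object","properties":{"translation":{"type":"array"},"rot":{"type":"array"},"fingers":{"type":"number"},"grip_force":{"type":"number"}},"required":["translation","rot"]}

```bash
mkdir -p pics
cat > h.py <<'E'
from plant import bot
import numpy as np, cv2
def px2w(p,u,v,z=None,h=None):
    # h: intersect with plane z=h ; else depth
    K,R,t=map(np.array,(p["K"],p["R"],p["t"]))
    r=np.linalg.inv(K)@[u,v,1]
    if h is None:
        if z is None: z=p["z_map"][int(round(v)),int(round(u))]
        return R.T@(r*z-t)
    c=-R.T@t; d=R.T@r
    return c+d*(h-c[2])/d[2]
def w2px(p,X):
    c=p["R"]@np.array(X)+p["t"]; q=p["K"]@c; return q[:2]/q[2]
def save(p,n): cv2.imwrite("pics/"+n,cv2.cvtColor(p["image"],cv2.COLOR_RGB2BGR))
E
python3 - <<'E'
from h import *
np.set_printoptions(precision=3,suppress=True)
P={n:bot.snapshot(n) for n in("top","side")}
for n,p in P.items():
    save(p,n+"0.png")
    print(n,"cam",-p["R"].T@p["t"])
    for l in("boss_mouth","lock_pin","mallet","mallet_grip","clamp_screw","screw_bar","screw_bar_end","cone_tall","cone_mid","cone_small","slip_bowl","loop_tool","wood_rib","scraper","clamp"):
        for d in bot.spot_point(l,p)[:4]:
            r,c=d["position"]
            if d["confidence"]>.2: print(n,l,round(d["confidence"],2),"px",round(c),round(r),"w",px2w(p,np.clip(c,0,511),np.clip(r,0,383)))
s=bot.get_state();print({k:np.round(v,3) for k,v in s.items()})
a=cv2.imread("pics/top0.png");b=cv2.imread("pics/side0.png")
cv2.imwrite("pics/both.png",cv2.resize(np.vstack([a,b]),(400,600)))
E
```

```text
top cam [ 0.203 -0.09   1.396]
top boss_mouth 0.65 px 227 158 w [0.549 0.014 0.244]
top boss_mouth 0.61 px 252 221 w [ 0.366 -0.08   0.008]
top boss_mouth 0.4 px 131 180 w [ 0.203 -0.09   1.396]
top lock_pin 0.74 px 251 221 w [ 0.366 -0.072  0.005]
top lock_pin 0.39 px 265 162 w [ 0.549 -0.117  0.207]
top mallet 0.85 px 321 168 w [ 0.578 -0.34   0.06 ]
top mallet 0.61 px 352 274 w [ 0.176 -0.447  0.085]
top mallet 0.59 px 291 240 w [ 0.292 -0.227  0.065]
top mallet 0.41 px 229 171 w [0.54  0.013 0.109]
top mallet_grip 0.82 px 341 265 w [ 0.208 -0.414  0.062]
top mallet_grip 0.7 px 288 229 w [ 0.336 -0.215  0.042]
top mallet_grip 0.6 px 331 183 w [ 0.52  -0.381  0.059]
top clamp_screw 0.56 px 225 160 w [0.554 0.023 0.203]
top screw_bar 0.61 px 227 150 w [0.574 0.012 0.257]
top screw_bar_end 0.7 px 236 164 w [ 0.551 -0.016  0.165]
top screw_bar_end 0.47 px 369 213 w [ 0.412 -0.538  0.012]
top cone_tall 0.59 px 130 184 w [0.483 0.394 0.072]
top cone_mid 0.64 px 310 140 w [ 0.693 -0.298  0.052]
top cone_mid 0.63 px 234 168 w [ 0.514 -0.015  0.251]
top cone_mid 0.62 px 133 184 w [0.488 0.
[... 1493 characters left out ...]
0.08   0.006]
side loop_tool 0.55 px 364 334 w [ 0.421 -0.546  0.017]
side wood_rib 0.65 px 182 214 w [0.327 0.105 0.007]
side scraper 0.68 px 365 336 w [ 0.419 -0.552  0.018]
side clamp 0.97 px 252 191 w [ 0.506 -0.039  0.099]
{'clock': np.float64(1.6), 'joints': array([ 1.112,  0.379,  1.734, -0.   ,  1.028, -0.033]), 'joint_vel': array([ 0.   , -0.   ,  0.002,  0.   ,  0.001,  0.001]), 'effort': array([  0.001, -76.37 , -43.474,   0.065,   0.039,  -0.   ]), 'ee_pos': array([0.289, 0.638, 0.225]), 'tcp_rot': array([3.142, 0.   , 2.716]), 'contact_force': array([0.72 , 0.349, 0.633]), 'moment': array([-0.013, -0.038,  0.007]), 'grasp_force': np.float64(0.0), 'finger_gap': np.float64(0.091)}
```

View pics/top0.png

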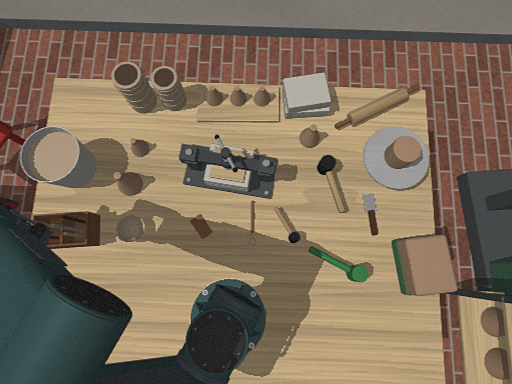

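View pics/side0.png

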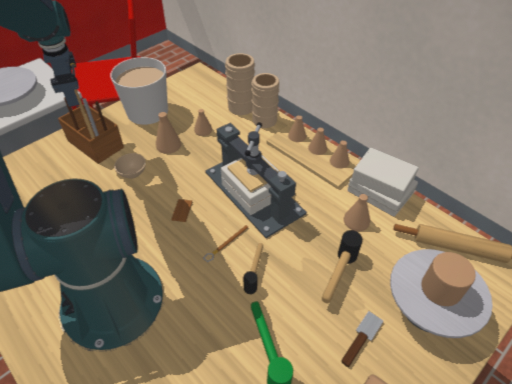

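Look-alikes (top view): green mallet at (358,273), small black at (293,238), large black at (326,165). The large black one fits, since it isn't green and is the larger of the black pair. I'll confirm this in an enlarged crop and measure the geometry from depth.

```bash
cat > m.py <<'E'
from h import *
np.set_printoptions(precision=4,suppress=True)
def cloud(p):
    v,u=np.mgrid[:384,:512]; z=p["z_map"]
    C=np.stack([(u-p["K"][0,2])/p["K"][0,0]*z,(v-p["K"][1,2])/p["K"][1,1]*z,z],-1)
    W=(C-p["t"])@p["R"]; W[z==0]=np.nan
    return W
E
python3 - <<'E'
from m import *
for n in("top","side"):
    p=bot.snapshot(n);W=cloud(p);g=p["image"].astype(int).max(2)
    def sel(x0,x1,y0,y1,z0,z1): 
        return (W[...,0]>x0)&(W[...,0]<x1)&(W[...,1]>y0)&(W[...,1]<y1)&(W[...,2]>z0)&(W[...,2]<z1)
    m=sel(.36,.68,-.46,-.27,.052,.07)
    m=m&(g>90); H=W[m]; c=H.mean(0); d=cv2.PCACompute(H[:,:2].astype(np.float32),None)[1][0]
    print(n,"handle",m.sum(),c,d,np.arctan2(d[1],d[0]),"ends",((H-c)[:,:2]@d).min(),((H-c)[:,:2]@d).max(),"z",np.median(H[:,2]))
    h=sel(.52,.65,-.42,-.27,.082,.1); Q=W[h]
    print(n,"head top",h.sum(),Q.mean(0),Q.min(0),Q.max(0),cv2.minEnclosingCircle(Q[:,:2].astype(np.float32)))
    for nm,a in(("pin",(.5,.6,-.17,-.07,.199,.225)),("hinge",(.5,.62,.1,.2,.175,.2)),("fork-",(.48,.62,-.2,-.06,.17,.195)),("bar",(.45,.65,-.08,.1,.225,.25)),("hub",(.5,.62,-.04,.06,.252,.275)),("hubbar",(.45,.68,-.1,.1,.222,.275))):
        s=sel(*a);Q=W[s]
        if len(Q): print(n,nm,len(Q),Q.mean(0),Q.min(0),Q.max(0),np.percentile(Q[:,2],90))
    s=sel(.45,.65,-.2,.2,.155,.195);Q=W[s][:,:2].astype(np.float32);pc=cv2.PCACompute(Q,None)
    print(n,"swingbar",pc[0],pc[1][0],cv2.minAreaRect(Q))
    if n=="top":
        im=cv2.cvtColor(p["image"],cv2.COLOR_RGB2BGR)
        cv2.imwrite("pics/c1.png",cv2.resize(im[115:255,170:360],None,fx=4.2,fy=4.2,interpolation=cv2.INTER_CUBIC))
E
```

```text
top handle 254 [ 0.4869 -0.3976  0.0588] [0.9475 0.3197] 0.32536712 ends -0.08220336542176299 0.08421056487872709 z 0.05878979824147716
top head top 188 [ 0.5941 -0.3624  0.0898] [ 0.5659 -0.393   0.0827] [ 0.623  -0.3351  0.0964] ((0.5952480435371399, -0.36292019486427307), 0.030186662450432777)
top pin 43 [ 0.5475 -0.1215  0.2072] [ 0.5362 -0.1319  0.2002] [ 0.5585 -0.1105  0.2122] 0.21026643259623898
top hinge 251 [0.5855 0.1578 0.1816] [0.5548 0.1276 0.1751] [0.6175 0.1904 0.1948] 0.18742482252336726
top fork- 223 [ 0.5456 -0.1256  0.1805] [ 0.5163 -0.1572  0.1704] [ 0.5809 -0.0613  0.1878] 0.18403031459499472
top bar 97 [0.5641 0.0152 0.2465] [ 0.5035 -0.0235  0.2309] [0.63   0.0572 0.25  ] 0.2491858601964759
top hub 93 [0.5658 0.0164 0.2587] [ 0.5061 -0.0236  0.252 ] [0.6021 0.0382 0.2641] 0.2616933356497579
top hubbar 220 [0.5649 0.0159 0.2523] [ 0.5035 -0.0236  0.2309] [0.63   0.0572 0.2641] 0.26072027214712107
top swingbar [[0.5658 0.022 ]] [0.1352 0.9908] ((0.5676654577255249, 0.016552671790122986), (0.3446768522262573, 0.05892719700932503), 82.15351104736328)
side handle 4
[... 385 characters left out ...]
659762710396
side hinge 237 [0.5801 0.1577 0.1825] [0.5502 0.1286 0.175 ] [0.6135 0.197  0.1939] 0.18860464346866526
side fork- 302 [ 0.5382 -0.1287  0.181 ] [ 0.5116 -0.1548  0.17  ] [ 0.5749 -0.0827  0.1928] 0.1845625627070262
side bar 105 [0.5547 0.0112 0.244 ] [ 0.4988 -0.0219  0.2252] [0.6262 0.0582 0.25  ] 0.24953988603057786
side hub 109 [0.5605 0.0164 0.2587] [ 0.5026 -0.0203  0.2522] [0.6199 0.0561 0.2644] 0.2625519040694348
side hubbar 258 [0.5581 0.014  0.251 ] [ 0.4988 -0.0226  0.2222] [0.6262 0.06   0.2644] 0.2616350160971365
side swingbar [[0.5575 0.0062]] [0.1337 0.991 ] ((0.5634669065475464, 0.020219281315803528), (0.35058343410491943, 0.06003184616565704), 82.25308990478516)
```

View pics/c1.png

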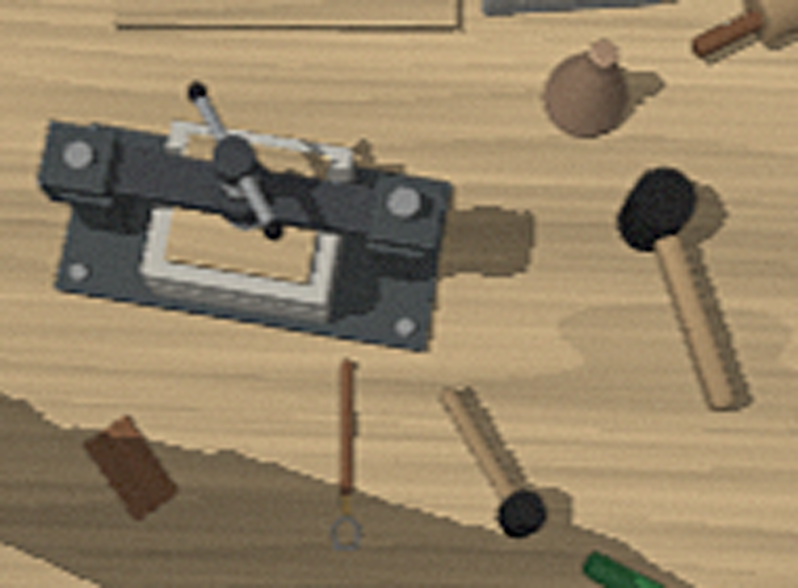

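The crop confirms the large black mallet, head at about (656,208) in the crop with its handle to (730,400). The small black one is at (520,513). Next I'll plan the moves.

```bash
cat > plan.py <<'E'
import numpy as np, json
def plan(start,wps):
    """start (x,y,z,yaw); wps list of (x,y,z,yaw,n); tool straight down; prints rows in cm/rad, 8 per call"""
    cur=np.array(start,float); rows=[]
    for *w,n in wps:
        a=cur.copy(); w=np.array(w)
        for i in range(1,n+1):
            s=i/n; g=a+(w-a)*s; d=g-cur; c,s_=np.cos(cur[3]),np.sin(cur[3])
            tr=np.round([100*(c*d[0]+s_*d[1]),100*(s_*d[0]-c*d[1]),-100*d[2]],1); rz=round(-d[3],2)
            cur=cur+[(c*tr[0]+s_*tr[1])/100,(s_*tr[0]-c*tr[1])/100,-tr[2]/100,-rz]
            rows.append((tr.tolist(),[0,0,rz]))
    for k in range(0,len(rows),8):
        b=rows[k:k+8]; print(json.dumps([r[0] for r in b]).replace(" ","")); print(json.dumps([r[1] for r in b]).replace(" ",""))
    print("end",np.round(cur,4))
E
python3 -c "
from plan import *
plan((.289,.638,.225,2.716),[(.50,.25,.33,1.60,10),(.532,-.383,.16,.325,16),(.532,-.383,.038,.325,6)])"
```

```text
[[-3.5,-2.7,-1.1],[-3.8,-2.2,-1.0],[-4.0,-1.8,-1.0],[-4.2,-1.4,-1.1],[-4.4,-0.9,-1.1],[-4.4,-0.4,-1.0],[-4.4,0.1,-1.0],[-4.4,0.6,-1.1]]
[[0,0,0.11],[0,0,0.11],[0,0,0.11],[0,0,0.12],[0,0,0.11],[0,0,0.11],[0,0,0.11],[0,0,0.11]]
[[-4.2,1.1,-1.0],[-4.2,1.5,-1.1],[-4.0,0.1,1.1],[-3.9,0.4,1.0],[-3.9,0.7,1.1],[-3.8,1.1,1.1],[-3.7,1.3,1.0],[-3.6,1.7,1.1]]
[[0,0,0.11],[0,0,0.12],[0,0,0.08],[0,0,0.08],[0,0,0.08],[0,0,0.08],[0,0,0.08],[0,0,0.08]]
[[-3.5,1.9,1.0],[-3.3,2.2,1.1],[-3.1,2.4,1.1],[-3.0,2.7,1.0],[-2.7,2.9,1.1],[-2.5,3.0,1.0],[-2.2,3.3,1.1],[-1.9,3.5,1.1]]
[[0,0,0.08],[0,0,0.08],[0,0,0.07],[0,0,0.08],[0,0,0.08],[0,0,0.08],[0,0,0.08],[0,0,0.08]]
[[-1.7,3.6,1.0],[-1.4,3.7,1.1],[0.0,-0.0,2.0],[0.0,-0.0,2.1],[0.0,-0.0,2.0],[0.0,-0.0,2.0],[0.0,-0.0,2.1],[0.0,-0.0,2.0]]
[[0,0,0.08],[0,0,0.08],[0,0,0.0],[0,0,0.0],[0,0,0.0],[0,0,0.0],[0,0,0.0],[0,0,0.0]]
end [ 0.532  -0.3833  0.038   0.326 ]
```

>>> {"api": "jog_arm", "payload": {
  "translation": [
    [-3.5,-2.7,-1.1],
    [-3.8,-2.2,-1.0],
    [-4.0,-1.8,-1.0],
    [-4.2,-1.4,-1.1],
    [-4.4,-0.9,-1.1],
    [-4.4,-0.4,-1.0],
    [-4.4,0.1,-1.0],
    [-4.4,0.6,-1.1]
  ],
  "rot": [
    [0,0,0.11],
    [0,0,0.11],
    [0,0,0.11],
    [0,0,0.12],
    [0,0,0.11],
    [0,0,0.11],
    [0,0,0.11],
    [0,0,0.11]
  ],
  "fingers": 0
}}

```text
clock: 2.5
ee_pos: [0.4584, 0.325, 0.3094]
tcp_rot: [3.141, -0.0, 1.821]
contact_force: [0.7, 0.3, 0.0]
finger_gap: 0.0911
grasp_force: 0.0
```

>>> {"api": "jog_arm", "payload": {
  "translation": [
    [-4.2,1.1,-1.0],
    [-4.2,1.5,-1.1],
    [-4.0,0.1,0],
    [-3.9,0.4,0],
    [-3.9,0.7,0],
    [-3.8,1.1,0],
    [-3.7,1.3,0],
    [-3.6,1.7,0]
  ],
  "rot": [
    [0,0,0.11],
    [0,0,0.12],
    [0,0,0.08],
    [0,0,0.08],
    [0,0,0.08],
    [0,0,0.08],
    [0,0,0.08],
    [0,0,0.08]
  ]
}}

```text
clock: 3.3
ee_pos: [0.5124, 0.0107, 0.3302]
tcp_rot: [3.141, -0.0, 1.113]
contact_force: [0.2, 0.8, 0.3]
finger_gap: 0.0912
grasp_force: 0.0
```

>>> {"api": "jog_arm", "payload": {
  "translation": [
    [-3.5,1.9,0],
    [-3.3,2.2,0],
    [-3.1,2.4,1.0],
    [-3.0,2.7,1.5],
    [-2.7,2.9,2],
    [-2.5,3.0,2],
    [-2.2,3.3,2],
    [-1.9,3.5,2]
  ],
  "rot": [
    [0,0,0.08],
    [0,0,0.08],
    [0,0,0.07],
    [0,0,0.08],
    [0,0,0.08],
    [0,0,0.08],
    [0,0,0.08],
    [0,0,0.08]
  ]
}}

```text
clock: 4.1
ee_pos: [0.5283, -0.3062, 0.2242]
tcp_rot: [3.141, -0.0, 0.482]
contact_force: [1.2, -0.1, 1.2]
finger_gap: 0.0912
grasp_force: 0.0
```

>>> {"api": "jog_arm", "payload": {
  "translation": [
    [-1.7,3.6,2],
    [-1.4,3.7,2],
    [0,0,2],
    [0,0,0]
  ],
  "rot": [
    [0,0,0.08],
    [0,0,0.08],
    [0,0,0],
    [0,0,0]
  ]
}}

```text
clock: 4.5
ee_pos: [0.5305, -0.3837, 0.1621]
tcp_rot: [-3.138, 0.002, 0.324]
contact_force: [-0.2, 0.5, 0.8]
finger_gap: 0.091
grasp_force: 0.0
```

>>> {"api": "jog_arm", "payload": {
  "translation": [
    [0,0,2.1],
    [0,0,2.1],
    [0,0,2.1],
    [0,0,2.1],
    [0,0,2.1],
    [0,0,2.1],
    [0,0,0]
  ],
  "rot": [
    [0,0,0],
    [0,0,0],
    [0,0,0],
    [0,0,0],
    [0,0,0],
    [0,0,0],
    [0,0,0]
  ]
}}

```text
clock: 5.2
ee_pos: [0.5312, -0.3824, 0.0377]
tcp_rot: [-3.139, 0.002, 0.327]
contact_force: [-0.6, 0.1, 0.1]
finger_gap: 0.0916
grasp_force: 0.0
```

>>> {"api": "jog_arm", "payload": {
  "translation": [
    [0,0,0],
    [0,0,0],
    [0,0,0],
    [0,0,0],
    [0,0,0],
    [0,0,0],
    [0,0,0],
    [0,0,0]
  ],
  "rot": [
    [0,0,0],
    [0,0,0],
    [0,0,0],
    [0,0,0],
    [0,0,0],
    [0,0,0],
    [0,0,0],
    [0,0,0]
  ],
  "fingers": 1,
  "grip_force": 60
}}

```text
clock: 6.0
ee_pos: [0.5319, -0.3838, 0.0389]
tcp_rot: [-3.142, 0.0, 0.326]
contact_force: [0.0, -0.1, -0.0]
finger_gap: 0.0301
grasp_force: 0.0
```

Still closing; wait, then lift.

>>> {"api": "jog_arm", "payload": {
  "translation": [
    [0,0,0],
    [0,0,0],
    [0,0,0],
    [0,0,0]
  ],
  "rot": [
    [0,0,0],
    [0,0,0],
    [0,0,0],
    [0,0,0]
  ]
}}

```text
clock: 6.4
ee_pos: [0.5318, -0.3837, 0.0389]
tcp_rot: [-3.141, 0.0, 0.326]
contact_force: [-1.0, 1.4, 0.6]
finger_gap: 0.0236
grasp_force: 59.9
```

>>> {"api": "jog_arm", "payload": {
  "translation": [
    [0,0,-1],
    [0,0,-3.5],
    [0,0,-4.2],
    [0,0,-4.2],
    [0,0,-4.2],
    [0,0,-4.2],
    [0,0,-2.7],
    [0,0,0]
  ],
  "rot": [
    [0,0,0],
    [0,0,0],
    [0,0,0],
    [0,0,0],
    [0,0,0],
    [0,0,0],
    [0,0,0],
    [0,0,0]
  ]
}}

```text
clock: 7.2
ee_pos: [0.5332, -0.3848, 0.2836]
tcp_rot: [3.136, -0.004, 0.326]
contact_force: [0.5, -0.2, -6.3]
finger_gap: 0.0235
grasp_force: 59.9
```

```bash
cat > mm.py <<'E'
from m import *
s=bot.get_state(); print({k:np.round(s[k],4) for k in("clock","ee_pos","tcp_rot","contact_force","moment","finger_gap","grasp_force")})
T=s["ee_pos"]; y=s["tcp_rot"][2]
for n in("top","side"):
    p=bot.snapshot(n);W=cloud(p);g=p["image"].astype(int).max(2)
    e=np.array(T)+[.062*np.cos(y),.062*np.sin(y),0]
    d=np.hypot(W[...,0]-e[0],W[...,1]-e[1])
    m=(d<.05)&(W[...,2]>T[2]+.03)&(W[...,2]<T[2]+.075)&(g<70)
    Q=W[m]
    if len(Q)>10:
        A=np.c_[Q[:,:2]-Q[:,:2].mean(0),np.ones(len(Q))]; c=np.linalg.lstsq(A,Q[:,2],rcond=None)[0]
        print(n,len(Q),Q.mean(0),cv2.minEnclosingCircle(Q[:,:2].astype(np.float32)),"slope",c)
    save(p,f"{n}_{s['clock']:.1f}.png")
E
python3 mm.py
```

```text
{'clock': np.float64(7.2), 'ee_pos': array([ 0.5332, -0.3848,  0.2836]), 'tcp_rot': array([ 3.1361, -0.0036,  0.3258]), 'contact_force': array([ 0.4887, -0.231 , -6.3441]), 'moment': array([-0.2373,  0.3565,  0.0044]), 'finger_gap': np.float64(0.0235), 'grasp_force': np.float64(59.9174)}
top 41 [ 0.6057 -0.3435  0.3321] ((0.6051596403121948, -0.34749722480773926), 0.0192482341080904) slope [ 0.1312 -0.3109  0.3321]
```

```bash
python3 -c "
from plan import *
plan((.532,-.3833,.279,.326),[(.489,-.141,.279,.326,7)])"
```

```text
[[0.5,-3.5,-0.0],[0.6,-3.5,-0.0],[0.5,-3.4,-0.0],[0.5,-3.5,-0.0],[0.5,-3.5,-0.0],[0.6,-3.5,-0.0],[0.5,-3.4,-0.0]]
[[0,0,-0.0],[0,0,-0.0],[0,0,-0.0],[0,0,-0.0],[0,0,-0.0],[0,0,-0.0],[0,0,-0.0]]
end [ 0.4892 -0.1412  0.279   0.326 ]
```

>>> {"api": "jog_arm", "payload": {
  "translation": [
    [0.5,-3.5,0],
    [0.6,-3.5,0],
    [0.5,-3.4,0],
    [0.5,-3.5,0],
    [0.5,-3.5,0],
    [0.6,-3.5,0],
    [0.5,-3.4,0],
    [0,0,0]
  ],
  "rot": [
    [0,0,0],
    [0,0,0],
    [0,0,0],
    [0,0,0],
    [0,0,0],
    [0,0,0],
    [0,0,0],
    [0,0,0]
  ]
}}

```text
clock: 8.1
ee_pos: [0.4871, -0.1385, 0.2764]
tcp_rot: [-3.138, 0.003, 0.328]
contact_force: [0.4, 0.3, -5.4]
finger_gap: 0.0238
grasp_force: 59.9
```

```bash
python3 mm.py; python3 -c "
import cv2,numpy as np,glob
a=cv2.imread('pics/top_7.2.png') 
" ; ls pics
python3 - <<'E'
import cv2,glob,os
f=sorted(glob.glob('pics/side_*'),key=os.path.getmtime)[-1]
t=sorted(glob.glob('pics/top_*'),key=os.path.getmtime)[-1]
import numpy as np
A=cv2.imread(t)[110:230,170:330];B=cv2.imread(f)[90:250,180:340]
cv2.imwrite('pics/v1.png',np.hstack([cv2.resize(A,(400,300)),cv2.resize(B,(400,400))[:300]]))
E
```

```text
{'clock': np.float64(8.1), 'ee_pos': array([ 0.4871, -0.1385,  0.2764]), 'tcp_rot': array([-3.1385,  0.0033,  0.3281]), 'contact_force': array([ 0.3762,  0.3204, -5.3828]), 'moment': array([-0.2293,  0.3944,  0.0295]), 'finger_gap': np.float64(0.0238), 'grasp_force': np.float64(59.9174)}
side 12 [ 0.5588 -0.1375  0.3198] ((0.5597291588783264, -0.1259835809469223), 0.024082902818918228) slope [-0.3975  0.5274  0.3198]
both.png
c1.png
side0.png
side_7.2.png
side_8.1.png
top0.png
top_7.2.png
top_8.1.png
```

View pics/v1.png

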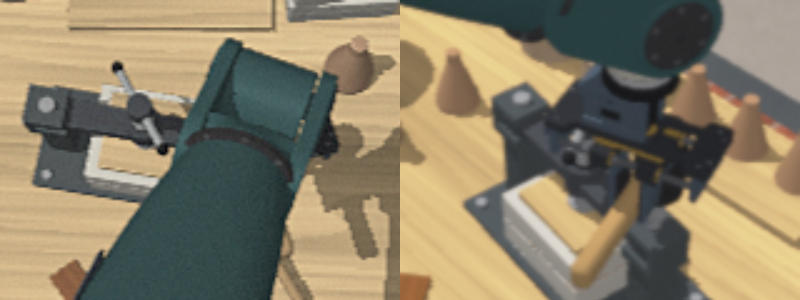

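>>> {"api": "jog_arm", "payload": {
  "translation": [
    [0,0,1],
    [0,0,1],
    [0,0,0.5],
    [0,0,0.5],
    [0,0,0.4],
    [0,0,0]
  ],
  "rot": [
    [0,0,0],
    [0,0,0],
    [0,0,0],
    [0,0,0],
    [0,0,0],
    [0,0,0]
  ]
}}

```text
clock: 8.8
ee_pos: [0.4892, -0.142, 0.2446]
tcp_rot: [-3.142, 0.0, 0.326]
contact_force: [0.5, -0.9, -5.0]
finger_gap: 0.0234
grasp_force: 59.9
```

>>> {"api": "jog_arm", "payload": {
  "translation": [
    [0,0,0.4],
    [0,0,0.4],
    [0,0,0]
  ],
  "rot": [
    [0,0,0],
    [0,0,0],
    [0,0,0]
  ]
}}

```text
clock: 9.1
ee_pos: [0.4895, -0.1419, 0.2369]
tcp_rot: [3.141, -0.001, 0.326]
contact_force: [1.3, -0.5, -5.0]
finger_gap: 0.0234
grasp_force: 59.9
```

Run:
```python
from h import *
s=bot.get_state(); print(s["contact_force"],s["moment"],s["ee_pos"])
S=bot.snapshot("side");w=bot.snapshot("wrist")
f=lambda p:cv2.cvtColor(p["image"],cv2.COLOR_RGB2BGR)
cv2.imwrite('pics/v2.png',np.hstack([cv2.resize(f(S)[110:230,220:340],(450,450),interpolation=cv2.INTER_CUBIC),cv2.resize(f(w),(350,263))[:].copy() if 0 else cv2.copyMakeBorder(cv2.resize(f(w),(350,262)),0,188,0,0,0)]))
for T in((.546,-.121,.191),(.546,-.121,.21)): print(w2px(S,T))
```

```text
[ 1.34971905 -0.51136158 -5.04154892] [-0.1057676   0.36993325 -0.01807502] [ 0.48948367 -0.14189089  0.23686992]
[281.64531557 178.1510594 ]
[281.97921806 173.60840156]
```

View pics/v2.png

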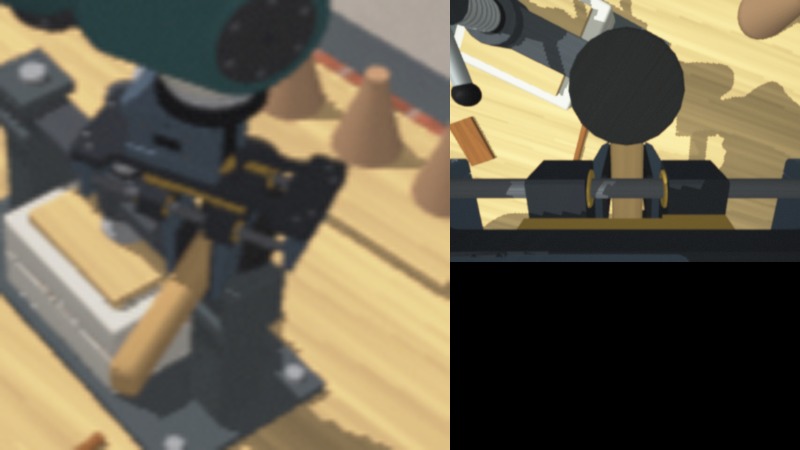

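```bash
cat > wr.py <<'E'
from m import *
s=bot.get_state(); print(s["clock"],s["contact_force"],s["moment"],s["ee_pos"])
p=bot.snapshot("wrist");W=cloud(p);T=s["ee_pos"];y=s["tcp_rot"][2]
g=p["image"].astype(int).max(2)
e=np.array(T)+[.065*np.cos(y),.065*np.sin(y),0]
m=(np.hypot(W[...,0]-e[0],W[...,1]-e[1])<.05)&(abs(W[...,2]-T[2]-.051)<.03)
n,L,st,cc=cv2.connectedComponentsWithStats((m&(g<75)).astype(np.uint8)); k=1+st[1:,4].argmax(); Q=W[L==k]
q=Q[:,:2]-e[:2]; a=q@[np.cos(y),np.sin(y)]; b=q@[np.sin(y),-np.cos(y)]
A=np.c_[a,b,np.ones(len(a))]; c=np.linalg.lstsq(A,Q[:,2],rcond=None)[0]
print(len(Q),"centre",Q.mean(0),"circle",cv2.minEnclosingCircle(Q[:,:2].astype(np.float32)),"slope along,across,z",c, "a,b range",a.min(),a.max(),b.min(),b.max(),"z-T",Q[:,2].mean()-T[2])
E
python3 wr.py
```

```text
9.2 [ 0.3657  0.0173 -4.325 ] [-0.2001  0.2896 -0.0964] [ 0.4894 -0.1417  0.2369]
22432 centre [ 0.5528 -0.1196  0.2872] circle ((0.5515483617782593, -0.11985253542661667), 0.029472948983311653) slope along,across,z [-0.0033  0.0004  0.2872] a,b range -0.028442957924391075 0.02994937748404075 -0.029245510702256852 0.028418907115247187 z-T 0.05030948442246397
```

>>> {"api": "jog_arm", "payload": {
  "translation": [
    [0,0,0.4],
    [0,0,0.3]
  ],
  "rot": [
    [0,0,0],
    [0,0,0]
  ]
}}

```text
clock: 9.45
ee_pos: [0.4894, -0.1418, 0.23]
tcp_rot: [3.141, -0.0, 0.326]
contact_force: [-3.9, 0.8, 4.7]
finger_gap: 0.0235
grasp_force: 59.9
```

>>> {"api": "jog_arm", "payload": {
  "translation": [
    [0,0,0.2],
    [0,0,0]
  ],
  "rot": [
    [0,0,0],
    [0,0,0]
  ]
}}

```text
clock: 9.65
ee_pos: [0.4893, -0.1418, 0.2288]
tcp_rot: [-3.141, 0.0, 0.326]
contact_force: [-12.4, 0.5, 18.3]
finger_gap: 0.0236
grasp_force: 60.0
```

```bash
python3 wr.py
```

```text
9.65 [-12.3872   0.4705  18.2691] [0.543  1.7374 0.3355] [ 0.4893 -0.1418  0.2288]
22645 centre [ 0.5524 -0.1199  0.2797] circle ((0.5506516695022583, -0.12027232348918915), 0.029731104150414467) slope along,across,z [ 0.0035 -0.0014  0.2797] a,b range -0.028959928933467022 0.029407145807068547 -0.029244099427657502 0.028961634294693755 z-T 0.0509190819601498
```

>>> {"api": "jog_arm", "payload": {
  "translation": [
    [0,0,-1],
    [0,0,-2],
    [0,0,-2.1],
    [-0.5,3.5,0],
    [-0.6,3.5,0],
    [-0.5,3.4,0],
    [-0.5,3.5,0],
    [0,0,0]
  ],
  "rot": [
    [0,0,0],
    [0,0,0],
    [0,0,0],
    [0,0,0],
    [0,0,0],
    [0,0,0],
    [0,0,0],
    [0,0,0]
  ]
}}

```text
clock: 10.5
ee_pos: [0.5144, -0.2834, 0.2787]
tcp_rot: [3.141, -0.0, 0.323]
contact_force: [0.4, -0.5, -4.8]
finger_gap: 0.0235
grasp_force: 60.0
```

```bash
cat > pin.py <<'E'
from m import *
for n in("top","side"):
    p=bot.snapshot(n);W=cloud(p)
    for nm,(x,y,r) in dict(pin=(.546,-.121,.009),hinge=(.583,.158,.006)).items():
        Q=W[np.hypot(W[...,0]-x,W[...,1]-y)<r]; Q=Q[(Q[:,2]>.16)&(Q[:,2]<.225)]
        if len(Q): print(n,nm,len(Q),np.percentile(Q[:,2],[25,50,75]))
    save(p,n+"_pin.png")
E
python3 pin.py
```

```text
top pin 19 [0.1897 0.1908 0.1932]
top hinge 9 [0.1876 0.1893 0.1894]
side pin 23 [0.1905 0.1915 0.1924]
side hinge 8 [0.1896 0.1909 0.1915]
```

>>> {"api": "jog_arm", "payload": {
  "translation": [
    [-0.5,3.5,2],
    [-0.6,3.5,4],
    [-0.5,3.4,4],
    [0,0,4],
    [0,0,4],
    [0,0,4],
    [0,0,1.5],
    [0,0,0]
  ],
  "rot": [
    [0,0,0],
    [0,0,0],
    [0,0,0],
    [0,0,0],
    [0,0,0],
    [0,0,0],
    [0,0,0],
    [0,0,0]
  ]
}}

```text
clock: 11.4
ee_pos: [0.5305, -0.3783, 0.047]
tcp_rot: [-3.139, 0.002, 0.326]
contact_force: [0.9, -0.3, -4.0]
finger_gap: 0.024
grasp_force: 60.0
```

>>> {"api": "jog_arm", "payload": {
  "translation": [
    [0,0,0.3],
    [0,0,0.2],
    [0,0,0]
  ],
  "rot": [
    [0,0,0],
    [0,0,0],
    [0,0,0]
  ]
}}

```text
clock: 11.7
ee_pos: [0.532, -0.3802, 0.0451]
tcp_rot: [3.14, -0.001, 0.326]
contact_force: [-0.8, 0.1, -5.1]
finger_gap: 0.0237
grasp_force: 60.0
```

>>> {"api": "jog_arm", "payload": {
  "translation": [
    [0,0,0],
    [0,0,0],
    [0,0,0],
    [0,0,0],
    [0,0,0],
    [0,0,0],
    [0,0,0],
    [0,0,0]
  ],
  "rot": [
    [0,0,0],
    [0,0,0],
    [0,0,0],
    [0,0,0],
    [0,0,0],
    [0,0,0],
    [0,0,0],
    [0,0,0]
  ],
  "fingers": 0
}}

```text
clock: 12.5
ee_pos: [0.5312, -0.3798, 0.0436]
tcp_rot: [-3.142, 0.0, 0.326]
contact_force: [-0.2, 0.5, 0.1]
finger_gap: 0.0852
grasp_force: 0.0
```

Run:
```python
from plan import *
# screw: axis (.5645,.0175), bar angle .56; r=40 on near side (-dir)
a=.56
for s in(-1,1): print(s,.564+s*.04*np.cos(a),.017+s*.04*np.sin(a))
plan((.532,-.383,.039,.326),[(.532,-.383,.20,.326,5),(.53,-.006,.34,.56,9)])
```

```text
-1 0.5301097955594634 -0.004247447916835335
1 0.5978902044405365 0.038247447916835334
[[0.0,0.0,-3.2],[0.0,0.0,-3.2],[0.0,0.0,-3.3],[0.0,0.0,-3.2],[0.0,0.0,-3.2],[1.3,-4.0,-1.6],[1.5,-3.9,-1.5],[1.5,-3.9,-1.6]]
[[0,0,-0.0],[0,0,-0.0],[0,0,-0.0],[0,0,-0.0],[0,0,-0.0],[0,0,-0.03],[0,0,-0.02],[0,0,-0.03]]
[[1.6,-3.9,-1.5],[1.7,-3.8,-1.6],[1.8,-3.8,-1.5],[2.0,-3.7,-1.6],[2.0,-3.7,-1.5],[2.1,-3.6,-1.6]]
[[0,0,-0.02],[0,0,-0.03],[0,0,-0.03],[0,0,-0.02],[0,0,-0.03],[0,0,-0.02]]
end [ 0.5297 -0.0058  0.34    0.556 ]
```

>>> {"api": "jog_arm", "payload": {
  "translation": [
    [0,0,-3.2],
    [0,0,-3.2],
    [0,0,-3.3],
    [0,0,-3.2],
    [0,0,-3.2],
    [1.3,-4.0,-1.6],
    [1.5,-3.9,-1.5],
    [1.5,-3.9,-1.6]
  ],
  "rot": [
    [0,0,0],
    [0,0,0],
    [0,0,0],
    [0,0,0],
    [0,0,0],
    [0,0,-0.03],
    [0,0,-0.02],
    [0,0,-0.03]
  ]
}}

```text
clock: 13.3
ee_pos: [0.5306, -0.2529, 0.2522]
tcp_rot: [-3.142, -0.0, 0.406]
contact_force: [1.0, -0.4, 0.4]
finger_gap: 0.0911
grasp_force: 0.0
```

>>> {"api": "jog_arm", "payload": {
  "translation": [
    [1.6,-3.9,-1.5],
    [1.7,-3.8,-1.6],
    [1.8,-3.8,-1.5],
    [2.0,-3.7,-1.6],
    [2.0,-3.7,-1.5],
    [2.1,-3.6,-1.6],
    [0,0,0],
    [0,0,0]
  ],
  "rot": [
    [0,0,-0.02],
    [0,0,-0.03],
    [0,0,-0.03],
    [0,0,-0.02],
    [0,0,-0.03],
    [0,0,-0.02],
    [0,0,0],
    [0,0,0]
  ]
}}

```text
clock: 14.1
ee_pos: [0.5291, -0.002, 0.3448]
tcp_rot: [3.141, -0.0, 0.558]
contact_force: [0.1, 0.3, -0.4]
finger_gap: 0.0913
grasp_force: 0.0
```

```bash
cat > sc.py <<'E'
from m import *
s=bot.get_state(); print("clock",s["clock"],"F",s["contact_force"],"T",s["ee_pos"],s["tcp_rot"],"q6",s["joints"][5],"gap",s["finger_gap"],s["grasp_force"])
import sys
for n in sys.argv[1].split(","):
    p=bot.snapshot(n);W=cloud(p)
    d=np.hypot(W[...,0]-.5635,W[...,1]-.017)
    h=W[(d<.013)&(W[...,2]>.235)&(W[...,2]<.275)]
    print(n,"hub",len(h),h.mean(0) if len(h) else "","z med",np.median(h[:,2]) if len(h) else "")
    b=W[(d>.024)&(d<.08)&(W[...,2]>.212)&(W[...,2]<.262)]
    if len(b)>9:
        pc=cv2.PCACompute(b[:,:2].astype(np.float32),None); print(n,"bar",len(b),pc[0],"ang",np.arctan2(*pc[1][0][::-1]),"zmed",np.median(b[:,2]),"ext",b.min(0),b.max(0))
    save(p,f"{n}_sc{s['clock']:.1f}.png")
    for l in("screw_bar","screw_bar_end"):
        for q in bot.spot_point(l,p)[:2]:
            if q["confidence"]>.3: r,c=q["position"]; print(n,l,round(q["confidence"],2),round(c),round(r),px2w(p,c,r,h=.244))
E
python3 sc.py top,side,wrist
python3 - <<'E'
import cv2,glob
import numpy as np
w=cv2.imread(glob.glob('pics/wrist_sc*')[-1]); t=cv2.imread(glob.glob('pics/side_sc*')[-1])
cv2.imwrite('pics/v3.png',np.hstack([cv2.resize(w,(400,300)),cv2.resize(t,(400,300))]))
E
```

```text
clock 14.1 F [ 0.116   0.3127 -0.3713] T [ 0.5291 -0.002   0.3448] [ 3.1411 -0.0004  0.5575] q6 0.9656356187284405 gap 0.09130873578975547 0.0
top hub 0  z med 
side hub 46 [0.5627 0.0151 0.2586] z med 0.2595135901257017
side bar 102 [[0.5558 0.0133]] ang 0.5359895 zmed 0.25007573042714915 ext [ 0.4978 -0.0233  0.2394] [0.6255 0.0611 0.2574]
side screw_bar 0.7 254 139 [0.564  0.0151 0.244 ]
side screw_bar_end 0.73 249 153 [ 0.5133 -0.0184  0.244 ]
side screw_bar_end 0.69 282 178 [ 0.5083 -0.153   0.244 ]
wrist hub 872 [0.5636 0.0171 0.2588] z med 0.2588343466464112
wrist bar 1969 [[0.5733 0.0234]] ang 0.5404386 zmed 0.24820955568470968 ext [ 0.5006 -0.0238  0.2406] [0.6303 0.061  0.2534]
wrist screw_bar 0.83 259 144 [0.5645 0.0191 0.244 ]
wrist screw_bar_end 0.93 260 219 [ 0.5093 -0.0162  0.244 ]
```

View pics/v3.png

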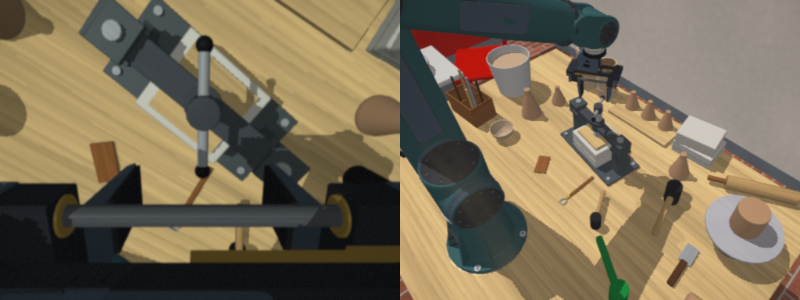

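>>> {"api": "jog_arm", "payload": {
  "translation": [
    [0,0.15,2],
    [0,0,2],
    [0,0,2],
    [0,0,2],
    [0,0,2],
    [0,0,1.2],
    [0,0,0],
    [0,0,0]
  ],
  "rot": [
    [0,0,0],
    [0,0,0],
    [0,0,0],
    [0,0,0],
    [0,0,0],
    [0,0,0],
    [0,0,0],
    [0,0,0]
  ],
  "fingers": 0.55,
  "grip_force": 10
}}

```text
clock: 15.35
ee_pos: [0.5302, -0.0039, 0.2331]
tcp_rot: [3.141, -0.0, 0.556]
contact_force: [-0.7, -0.5, 0.2]
finger_gap: 0.0408
grasp_force: 0.0
```

>>> {"api": "jog_arm", "payload": {
  "translation": [
    [0,0,0],
    [0,0,0],
    [0,0,0],
    [0,0,0]
  ],
  "rot": [
    [0,0,0],
    [0,0,0],
    [0,0,0],
    [0,0,0]
  ],
  "fingers": 0.81
}}

```text
clock: 15.75
ee_pos: [0.53, -0.0038, 0.2329]
tcp_rot: [3.141, -0.0, 0.556]
contact_force: [-0.5, -0.6, -0.1]
finger_gap: 0.0176
grasp_force: 0.0
```

Straddling the bar at r ≈ 40 mm. Turn backward.

>>> {"api": "jog_arm", "payload": {
  "translation": [
    [0.04,0.56,0],
    [0.04,0.56,0],
    [0.04,0.56,0],
    [0.04,0.56,0],
    [0.04,0.56,0],
    [0.04,0.56,0],
    [0.04,0.56,0],
    [0.04,0.56,0]
  ],
  "rot": [
    [0,0,-0.14],
    [0,0,-0.14],
    [0,0,-0.14],
    [0,0,-0.14],
    [0,0,-0.14],
    [0,0,-0.14],
    [0,0,-0.14],
    [0,0,-0.14]
  ]
}}

```text
clock: 16.55
ee_pos: [0.568, -0.0228, 0.2326]
tcp_rot: [-3.141, 0.0, 1.682]
contact_force: [-3.2, -1.6, 1.0]
finger_gap: 0.0171
grasp_force: 1.5
```

```bash
python3 sc.py wrist,side; python3 -c "
from plan import *
"
```

```text
clock 16.55 F [-3.1968 -1.5716  0.9928] T [ 0.568  -0.0228  0.2326] [-3.1406  0.0002  1.6815] q6 -0.19131601996959793 gap 0.017141967755756868 1.5035320445895195
wrist hub 2689 [0.5635 0.0173 0.2597] z med 0.2597317799596902
wrist bar 6424 [[0.5651 0.0331]] ang 1.5763283 zmed 0.249178499642391 ext [ 0.5455 -0.055   0.2223] [0.5851 0.0931 0.262 ]
wrist screw_bar 0.97 268 176 [0.5669 0.0195 0.244 ]
wrist screw_bar_end 0.66 256 297 [ 0.5686 -0.0474  0.244 ]
side hub 0  z med 
side bar 142 [[ 0.5595 -0.0343]] ang -0.5284872 zmed 0.2484718226198644 ext [ 0.5446 -0.0547  0.2195] [ 0.5872 -0.0091  0.2619]
side screw_bar 0.64 254 143 [0.5519 0.003  0.244 ]
side screw_bar_end 0.39 271 146 [ 0.5782 -0.0425  0.244 ]
```

>>> {"api": "jog_arm", "payload": {
  "translation": [
    [0.04,0.56,0],
    [0.04,0.56,0],
    [0.04,0.56,0],
    [0.04,0.56,0],
    [0.04,0.56,0],
    [0.04,0.56,0],
    [0.04,0.56,0],
    [0.04,0.56,0]
  ],
  "rot": [
    [0,0,-0.14],
    [0,0,-0.14],
    [0,0,-0.14],
    [0,0,-0.14],
    [0,0,-0.14],
    [0,0,-0.14],
    [0,0,-0.14],
    [0,0,-0.14]
  ]
}}

```text
clock: 17.65
ee_pos: [0.602, 0.0036, 0.2329]
tcp_rot: [-3.141, 0.001, 2.799]
contact_force: [1.4, -5.6, 0.7]
finger_gap: 0.0174
grasp_force: 1.6
```

>>> {"api": "jog_arm", "payload": {
  "translation": [
    [0.04,0.56,0],
    [0.04,0.56,0]
  ],
  "rot": [
    [0,0,-0.14],
    [0,0,-0.14]
  ]
}}

```text
clock: 17.85
ee_pos: [0.6042, 0.0147, 0.2328]
tcp_rot: [-3.141, 0.001, 3.079]
contact_force: [0.7, -2.2, -2.4]
finger_gap: 0.0177
grasp_force: 1.2
```

```bash
python3 sc.py wrist
```

```text
clock 17.85 F [ 0.6551 -2.2001 -2.3916] T [0.6042 0.0147 0.2328] [-3.1411  0.0006  3.079 ] q6 -1.5219069616219834 gap 0.01768640594484931 1.214481107890606
wrist hub 2697 [0.5632 0.017  0.2603] z med 0.2603015334214365
wrist bar 6092 [[0.5508 0.0207]] ang -0.1403164 zmed 0.24983292709676183 ext [ 0.4918 -0.004   0.2248] [0.6374 0.0368 0.262 ]
wrist screw_bar 0.62 261 183 [0.565  0.0185 0.244 ]
wrist screw_bar_end 0.79 252 302 [0.6313 0.0099 0.244 ]
```

>>> {"api": "jog_arm", "payload": {
  "translation": [
    [0.04,0.56,0],
    [0.04,0.56,0],
    [0,0,0]
  ],
  "rot": [
    [0,0,-0.14],
    [0,0,-0.14],
    [0,0,0]
  ]
}}

```text
clock: 18.3
ee_pos: [0.6031, 0.0261, 0.2328]
tcp_rot: [-3.142, 0.0, -2.93]
contact_force: [-0.4, -0.1, 0.1]
finger_gap: 0.0175
grasp_force: 0.0
```

```bash
python3 sc.py wrist
```

```text
clock 18.3 F [-0.3502 -0.0656  0.0899] T [0.6031 0.0261 0.2328] [-3.1416  0.0002 -2.9296] q6 -1.7781395401640356 gap 0.017480326619290124 0.0
wrist hub 2543 [0.5633 0.017  0.2554] z med 0.2554127830052427
wrist bar 5889 [[0.5523 0.0167]] ang 0.16604343 zmed 0.24500852408487397 ext [ 0.4919 -0.0008  0.2247] [0.6385 0.0423 0.262 ]
wrist screw_bar 0.91 261 183 [0.5641 0.0194 0.244 ]
wrist screw_bar 0.35 261 162 [0.554  0.0171 0.244 ]
wrist screw_bar_end 0.58 252 298 [0.6277 0.0283 0.244 ]
```

Thread dropped: the hub went from 260.3 to 255.4 mm. Now turn forward.

>>> {"api": "jog_arm", "payload": {
  "translation": [
    [0.04,-0.56,0.01],
    [0.04,-0.56,0.01],
    [0.04,-0.56,0.01],
    [0.04,-0.56,0.01],
    [0.04,-0.56,0.01],
    [0.04,-0.56,0.01],
    [0.04,-0.56,0.01],
    [0.04,-0.56,0.01]
  ],
  "rot": [
    [0,0,0.14],
    [0,0,0.14],
    [0,0,0.14],
    [0,0,0.14],
    [0,0,0.14],
    [0,0,0.14],
    [0,0,0.14],
    [0,0,0.14]
  ]
}}

```text
clock: 19.25
ee_pos: [0.5885, -0.0142, 0.2317]
tcp_rot: [3.141, -0.001, 2.225]
contact_force: [1.2, 4.0, 0.3]
finger_gap: 0.0174
grasp_force: 1.2
```

```bash
python3 sc.py wrist
```

```text
clock 19.25 F [1.1864 3.9714 0.2806] T [ 0.5885 -0.0142  0.2317] [ 3.1413 -0.0005  2.2249] q6 -0.7185657398411386 gap 0.017399074012763967 1.1782711744308472
wrist hub 2526 [0.5633 0.0172 0.2544] z med 0.25440483498182337
wrist bar 6084 [[0.5564 0.0287]] ang 2.2154446 zmed 0.24404994055532636 ext [ 0.5164 -0.0414  0.2219] [0.6136 0.0792 0.262 ]
wrist screw_bar 0.89 263 176 [0.5634 0.0207 0.244 ]
wrist screw_bar 0.4 260 158 [0.5569 0.0268 0.244 ]
wrist screw_bar_end 0.7 265 296 [ 0.6051 -0.0309  0.244 ]
```

Thread is drawing down, so I'll continue.

>>> {"api": "jog_arm", "payload": {
  "translation": [
    [0.04,-0.56,0.01],
    [0.04,-0.56,0.01],
    [0.04,-0.56,0.01],
    [0.04,-0.56,0.01],
    [0.04,-0.56,0.01],
    [0.04,-0.56,0.01],
    [0.04,-0.56,0.01],
    [0.04,-0.56,0.01]
  ],
  "rot": [
    [0,0,0.14],
    [0,0,0.14],
    [0,0,0.14],
    [0,0,0.14],
    [0,0,0.14],
    [0,0,0.14],
    [0,0,0.14],
    [0,0,0.14]
  ]
}}

```text
clock: 20.2
ee_pos: [0.5466, -0.0184, 0.2313]
tcp_rot: [3.141, -0.0, 1.112]
contact_force: [3.8, 1.1, 0.2]
finger_gap: 0.0174
grasp_force: 1.0
```

>>> {"api": "jog_arm", "payload": {
  "translation": [
    [0.04,-0.56,0.01],
    [0.04,-0.56,0.01],
    [0.04,-0.56,0.01],
    [0.04,-0.56,0.01],
    [0.04,-0.56,0.01],
    [0.04,-0.56,0.01],
    [0.04,-0.56,0.01],
    [0.04,-0.56,0.01]
  ],
  "rot": [
    [0,0,0.14],
    [0,0,0.14],
    [0,0,0.14],
    [0,0,0.14],
    [0,0,0.14],
    [0,0,0.14],
    [0,0,0.14],
    [0,0,0.14]
  ]
}}

```text
clock: 21.0
ee_pos: [0.5241, 0.0178, 0.2304]
tcp_rot: [3.141, -0.001, -0.007]
contact_force: [1.2, -3.4, 0.1]
finger_gap: 0.017
grasp_force: 1.0
```

```bash
python3 sc.py wrist
```

```text
clock 21.0 F [ 1.2224 -3.3739  0.1478] T [0.5241 0.0178 0.2304] [ 3.1412 -0.0007 -0.0074] q6 1.5681520524231065 gap 0.016961818585985316 1.037512868642807
wrist hub 2515 [0.5638 0.017  0.2523] z med 0.25234186360103533
wrist bar 6335 [[0.5779 0.0196]] ang 0.056457847 zmed 0.24189742322917895 ext [ 0.4924 -0.0023  0.2191] [0.6394 0.0375 0.262 ]
wrist screw_bar 0.88 259 171 [0.5682 0.0174 0.244 ]
wrist screw_bar_end 0.95 265 290 [0.5036 0.0146 0.244 ]
```

>>> {"api": "jog_arm", "payload": {
  "translation": [
    [0.04,-0.56,0.01],
    [0.04,-0.56,0.01],
    [0.04,-0.56,0.01],
    [0.04,-0.56,0.01],
    [0.04,-0.56,0.01],
    [0.04,-0.56,0.01],
    [0.04,-0.56,0.01],
    [0.04,-0.56,0.01]
  ],
  "rot": [
    [0,0,0.14],
    [0,0,0.14],
    [0,0,0.14],
    [0,0,0.14],
    [0,0,0.14],
    [0,0,0.14],
    [0,0,0.14],
    [0,0,0.14]
  ]
}}

```text
clock: 21.95
ee_pos: [0.5462, 0.0537, 0.229]
tcp_rot: [3.14, 0.001, -1.124]
contact_force: [-3.8, 0.2, 0.6]
finger_gap: 0.0174
grasp_force: 1.2
```

>>> {"api": "jog_arm", "payload": {
  "translation": [
    [0,0.3,0],
    [0,0,-2.5],
    [0,0,-2.5],
    [0,0,-0.8],
    [0,0,0],
    [0,0,0],
    [0,0,0],
    [0,0,0]
  ],
  "rot": [
    [0,0,0],
    [0,0,0],
    [0,0,0],
    [0,0,0],
    [0,0,-0.14],
    [0,0,-0.14],
    [0,0,-0.14],
    [0,0,-0.14]
  ],
  "fingers": 0.5
}}

```text
clock: 22.75
ee_pos: [0.5436, 0.0522, 0.2868]
tcp_rot: [3.141, 0.0, -0.553]
contact_force: [0.1, -0.7, -0.2]
finger_gap: 0.0458
grasp_force: 0.0
```

>>> {"api": "jog_arm", "payload": {
  "translation": [
    [0,0,0],
    [0,0,0],
    [0,0,0],
    [0,0,0],
    [0,0,0],
    [0,0,0],
    [0,0,0],
    [0,0,0]
  ],
  "rot": [
    [0,0,-0.14],
    [0,0,-0.14],
    [0,0,-0.14],
    [0,0,-0.14],
    [0,0,-0.14],
    [0,0,-0.14],
    [0,0,-0.14],
    [0,0,-0.14]
  ]
}}

```text
clock: 23.55
ee_pos: [0.5436, 0.0522, 0.2867]
tcp_rot: [-3.141, 0.0, 0.567]
contact_force: [0.1, 0.3, 0.6]
finger_gap: 0.0451
grasp_force: 0.0
```

>>> {"api": "jog_arm", "payload": {
  "translation": [
    [0,0,0],
    [0,0,0],
    [0,0,0],
    [0,0,0],
    [0,0,0],
    [0,0,0],
    [0,0,0],
    [0,0,0]
  ],
  "rot": [
    [0,0,-0.14],
    [0,0,-0.14],
    [0,0,-0.14],
    [0,0,-0.14],
    [0,0,-0.14],
    [0,0,-0.14],
    [0,0,-0.14],
    [0,0,-0.14]
  ]
}}

```text
clock: 24.35
ee_pos: [0.5436, 0.0522, 0.2867]
tcp_rot: [-3.141, -0.0, 1.687]
contact_force: [0.1, 0.8, 0.7]
finger_gap: 0.0451
grasp_force: 0.0
```

>>> {"api": "jog_arm", "payload": {
  "translation": [
    [0,0,0],
    [0,0,0],
    [0,0,0],
    [0,0,0]
  ],
  "rot": [
    [0,0,-0.14],
    [0,0,-0.14],
    [0,0,-0.06],
    [0,0,0]
  ]
}}

```text
clock: 24.75
ee_pos: [0.5436, 0.0522, 0.2868]
tcp_rot: [-3.141, -0.0, 2.021]
contact_force: [0.1, 0.6, 0.3]
finger_gap: 0.0459
grasp_force: 0.0
```

```bash
python3 sc.py side,top,wrist
```

```text
clock 24.75 F [0.0663 0.6248 0.2827] T [0.5436 0.0522 0.2868] [-3.1411 -0.0002  2.0211] q6 -0.39723179609881565 gap 0.04588235931333545 0.0
side hub 45 [0.5629 0.015  0.2523] z med 0.25283535282640435
side bar 142 [[0.5621 0.0173]] ang 2.1156259 zmed 0.24119088208690936 ext [ 0.521  -0.047   0.2302] [0.6045 0.0791 0.2487]
side screw_bar 0.64 254 143 [0.5541 0.0022 0.244 ]
side screw_bar_end 0.96 235 134 [0.5412 0.0727 0.244 ]
top hub 8 [0.5679 0.0089 0.2529] z med 0.2521776222033616
top bar 59 [[ 0.5918 -0.0258]] ang 2.0860116 zmed 0.24123844140102396 ext [ 0.5773 -0.0466  0.2346] [0.6082 0.0007 0.2469]
top screw_bar 0.43 225 153 [0.5668 0.0195 0.244 ]
wrist hub 51 [0.5636 0.0169 0.2514] z med 0.25146749819115116
wrist bar 1696 [[0.5489 0.0465]] ang 2.1147244 zmed 0.2405706666597596 ext [ 0.5227 -0.0237  0.2344] [0.5955 0.084  0.2452]
wrist screw_bar 0.78 266 263 [0.5625 0.0235 0.244 ]
wrist screw_bar_end 0.86 260 180 [0.5324 0.0771 0.244 ]
```

>>> {"api": "jog_arm", "payload": {
  "translation": [
    [0,0,0],
    [0,0,2],
    [0,0,2],
    [0,0,1.8],
    [0,0,0],
    [0,0,0],
    [0,0,0],
    [0,0,0]
  ],
  "rot": [
    [0,0,-0.09],
    [0,0,0],
    [0,0,0],
    [0,0,0],
    [0,0,0],
    [0,0,0],
    [0,0,0],
    [0,0,0]
  ],
  "fingers": 0.81
}}

```text
clock: 26.0
ee_pos: [0.5444, 0.0525, 0.2304]
tcp_rot: [3.14, 0.001, 2.106]
contact_force: [-0.5, -0.3, 1.0]
finger_gap: 0.0176
grasp_force: 0.0
```

>>> {"api": "jog_arm", "payload": {
  "translation": [
    [-0.04,0.56,0.01],
    [-0.04,0.56,0.01],
    [-0.04,0.56,0.01],
    [-0.04,0.56,0.01],
    [-0.04,0.56,0.01],
    [-0.04,0.56,0.01],
    [-0.04,0.56,0.01],
    [-0.04,0.56,0.01]
  ],
  "rot": [
    [0,0,0.14],
    [0,0,0.14],
    [0,0,0.14],
    [0,0,0.14],
    [0,0,0.14],
    [0,0,0.14],
    [0,0,0.14],
    [0,0,0.14]
  ]
}}

```text
clock: 26.8
ee_pos: [0.5868, 0.0516, 0.2291]
tcp_rot: [-3.141, -0.001, 0.98]
contact_force: [-0.9, 2.9, -0.3]
finger_gap: 0.0174
grasp_force: 1.3
```

>>> {"api": "jog_arm", "payload": {
  "translation": [
    [-0.04,0.56,0.01],
    [-0.04,0.56,0.01],
    [-0.04,0.56,0.01],
    [-0.04,0.56,0.01],
    [-0.04,0.56,0.01],
    [-0.04,0.56,0.01],
    [-0.04,0.56,0.01],
    [-0.04,0.56,0.01]
  ],
  "rot": [
    [0,0,0.14],
    [0,0,0.14],
    [0,0,0.14],
    [0,0,0.14],
    [0,0,0.14],
    [0,0,0.14],
    [0,0,0.14],
    [0,0,0.14]
  ]
}}

```text
clock: 27.6
ee_pos: [0.6045, 0.0125, 0.2284]
tcp_rot: [-3.141, -0.001, -0.14]
contact_force: [1.2, 2.3, -1.7]
finger_gap: 0.0173
grasp_force: 1.1
```

```bash
python3 sc.py wrist,top
```

```text
clock 27.6 F [ 1.17    2.2623 -1.6935] T [0.6045 0.0125 0.2284] [-3.1411 -0.0009 -0.14  ] q6 1.6924230456251599 gap 0.017317697108352684 1.1403493210673332
wrist hub 252 [0.5733 0.0157 0.2491] z med 0.24918420780848544
wrist bar 3581 [[0.6199 0.0116]] ang 0.210242 zmed 0.23909448716632217 ext [ 0.586  -0.0096  0.216 ] [0.6399 0.0299 0.262 ]
wrist screw_bar 0.61 254 310 [0.5738 0.0188 0.244 ]
wrist screw_bar_end 0.77 255 201 [0.6342 0.0099 0.244 ]
top hub 0  z med
```

Angle and height match one turn, so now grip the bar firmly.

>>> {"api": "jog_arm", "payload": {
  "translation": [
    [0,0,0],
    [0,0,0],
    [0,0,0],
    [0,0,0],
    [0,0,0],
    [0,0,0],
    [0,0,0],
    [0,0,0]
  ],
  "rot": [
    [0,0,0],
    [0,0,0],
    [0,0,0],
    [0,0,0],
    [0,0,0],
    [0,0,0],
    [0,0,0],
    [0,0,0]
  ],
  "fingers": 1,
  "grip_force": 25
}}

```text
clock: 28.7
ee_pos: [0.6044, 0.0129, 0.228]
tcp_rot: [-3.141, -0.0, -0.134]
contact_force: [1.4, 5.4, 0.2]
finger_gap: 0.011
grasp_force: 25.0
```

```bash
python3 sc.py wrist,side,top; python3 pin.py; python3 -c "
import cv2,glob,os,numpy as np
f=lambda n:sorted(glob.glob('pics/'+n+'_sc*'),key=os.path.getmtime)[-1]
cv2.imwrite('pics/v4.png',np.hstack([cv2.resize(cv2.imread(f(n)),(400,300)) for n in('side','top')]))"
```

```text
clock 28.7 F [1.3591 5.443  0.2381] T [0.6044 0.0129 0.228 ] [-3.1409 -0.0005 -0.1339] q6 1.6866897388344029 gap 0.010959989879879456 25.01301258802414
wrist hub 196 [0.5737 0.0165 0.2491] z med 0.2490647133478968
wrist bar 3316 [[0.6206 0.0105]] ang -0.15123393 zmed 0.2390014654926269 ext [ 0.5864 -0.0059  0.2157] [0.6395 0.0272 0.262 ]
wrist screw_bar 0.73 259 309 [0.5743 0.0163 0.244 ]
wrist screw_bar_end 0.92 262 200 [0.6344 0.0071 0.244 ]
side hub 47 [0.5633 0.0159 0.2494] z med 0.2501247271525215
side bar 179 [[0.5616 0.0142]] ang -0.22480674 zmed 0.24021513469053066 ext [ 0.4903 -0.0045  0.2172] [0.6163 0.0366 0.2618]
side screw_bar 0.71 253 147 [ 0.5395 -0.0065  0.244 ]
side screw_bar_end 0.56 271 132 [0.6263 0.0031 0.244 ]
top hub 0  z med 
top pin 18 [0.1893 0.1906 0.1917]
side pin 25 [0.1903 0.1915 0.1922]
side hinge 7 [0.1894 0.1901 0.1907]
```

View pics/v4.png

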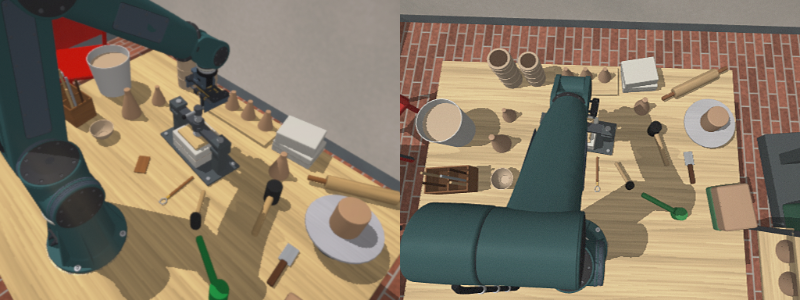

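The mallet stands upright on the bench (head at about (655,128) in the top half), the bystanders are where they were, and the gripper holds the T-handle. The pin reads about 191 mm and the screw is down about 6.5 mm. Handing in.

```bash
python3 -c "
from plant import bot
print(bot.job_done())"
```

```text
the job is handed in; nothing more can be done
None
```

The job is handed in, with no verdict returned: by camera the pin is home (head top at 191 mm), the mallet is back on the bench and let go, and the screw is one turn forward of its thread drop, about 6–7 mm down, with the gripper holding its T-handle at 25 N.

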